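Find and mark the balance point of a ballasted model spar

ROBOT

A 6-joint arm with a two-finger parallel gripper is mounted at the origin on the work surface. World frame = base frame: x ahead of the robot, y to its left, z up, the work surface at z = 0. Lengths are in m, angles in rad, forces in N, time in s.
With the tool pointing down it reaches from about 0.35 to 0.85 m from the base axis. Payload 8.1 kg.
Tool frame: the origin (TCP) lies between the finger pads; the fingertips stand 11 mm ahead of it and the grasp point (between the pads) lies 8 mm behind it; z points along the fingers, y is the line along which they close (so a half turn about z gives the same grasp; the last joint's range is limited). The gripper opens to 93 mm and grips with 3 to 60 N. Pads are 15 mm wide; open, the fingers measure 128 mm over their backs; the gripper's body (75 mm by 188 mm) begins 65 mm behind the grasp point.
Start: joints at [-1.312, 0.13, 1.488, -0, 1.523, -0.085], TCP at [0.202, -0.565, 0.23] pointing down, gripper open.
Joint ranges: [-2.96, 2.96], [-0.89, 2.26], [0.02, 2.5], [-1.34, 4.48], [0, 2.73], [-2.66, 2.66]. Speed limits (rad/s): [2.39, 2.39, 2.79, 3.14, 3.14, 3.14].

INTERFACE

Orientations are given as a rotation vector (axis times angle).
In Python, from plant import readout, vision, workorder, nets gives the robot as it stands. The module is installed in compiled form; this text tells all that it offers.
- The arm moves only by the tool play_rows, never from a script. Its argument "increments" is a list of rows, each an object of numbers: "grip": the finger opening in cm, from 0 to 9.3; "x", "y", "z": the shift along the world's x, y, z in cm; "wx", "wy", "wz": the turn, a rotation vector about the world's x, y, z in rad. A call has 1 to 20 rows; each row shifts and turns the commanded pose from where the row before left it; what a row does not reach is not made up. A row lasts 1/8 s, in which the tool goes at most 62.5 mm and 10.7 degrees, less where a joint would pass 70% of its speed; a pose out of reach is approached as far as the arm can. A call is refused whole if a number of a shift passes 6.25 or a number of a turn 0.188, either way. A call with a gripper value outside its range is refused whole. The fingers move at their own pace and stop on an object; the grip force is fixed at half the most. Time passes only in rows, so rows that do not move let the fingers close. It gives the time, the measured TCP pose, the force, the opening and the grip force at its end, in the units of the state.
- readout.observe(): the state, without advancing time (a new reading comes with each control period).
- vision.capture(name): name is "scene" or "top" or "wrist"; returns the picture (480x640x3 uint8, red, green, blue); there is no depth.
- vision.camera_params(name): a dict with "fx", "fy", "cx", "cy" (pixels), "k1" (the pictures are not rectified: a ray, as slopes to the right and down, at radius r is drawn at 1 + k1 r^2 times it, then the intrinsics apply), "origin" and "attitude" of the camera in the world. Camera axes: x right, y down, z forward; pixel columns grow to the right and rows downward; lengths in m; the calibration is good to about 2 mm. A picture is of the moment at which its call begins: read the wrist's pose just before it. camera_params takes no time and is no camera call; for the wrist camera it gives the pose at the moment of the call.
- workorder.close_job(): hands the job in; it is judged then, once.
Trained networks look in the newest picture that a camera, given by its name, has taken for a name from the list of things; names that differ only in an ending like _2 or _b are one class to them, and where a whole thing is asked for, a point or a joint stands for the part that bears it (a point fixed in the world has none). Each returns a list of dicts, best first, with "p" (0 to 1); they miss things now and then, are a little off and sometimes report something else, mostly with a low value. They report only what shows in the picture. A call takes as long as a camera call. They do not tell look-alikes from the thing itself.
- nets.recognise(camera, name): "centre" ([x, y, z] in m, in the coordinates of the camera as it stood for that picture, good to about 4 mm: the middle of the surface that is visible of it).
The state is a dict: "time": time; "q": joint angles; "qvel": joint speeds; "joint_efforts": joint torques, N m; "position": TCP position; "orientation": TCP orientation; "force": force on the tool from outside, world axes, zero at the start; "torque": the same for the moment, N m; "finger_gap": opening from 0.0 (shut) to 1.0 (fully open); "finger_force": force on a finger pad.
Only numpy, scipy, OpenCV 4.12 (cv2) and the standard library are available. Lean on these libraries where they do the work, as an engineer would, in place of code of your own. Each camera call takes 0.05 s, during which the arm holds its last target. There are 200 camera calls.

TASK

Find the balance point of the aluminium spar on the balance jig: keeping it on the steel fulcrum, slide it gently lengthwise across the edge until it tips off the rest it leans on, and leave it, let go, balanced level on the fulcrum alone, clear of rests and pins. Then mark the spot by setting the small steel saddle rider astride the spar right above the fulcrum, so that the spar stays balanced under it. Do not press hard, do not lift the spar off the fulcrum, and leave the other things on the bench alone.

Things in the scene. Friction and masses are not known exactly. Their poses are not given: they have to be found in the camera images.
- jig: Fixed wooden balance jig: plywood base 220 x 70 x 12 mm with two rests, tops 55 mm above the bench, 20 mm long (along the jig), 60 mm wide, centred 80 mm either side of the middle; on each rest a pair of 6 mm guide pins, 36 mm free between them, up to 70 mm above the bench. Origin: underside of the base, at its middle; x its long axis, y across, z up.
- fulcrum: Fixed steel fulcrum bar on a dark wooden foot in the middle of the jig, between the rests. Its flat top is 60 mm above the bench, 5 mm higher than the rests, 8 mm long along the jig and 44 mm wide across it. Origin: centre of the flat top; axes as the jig's.
- spar: Loose closed hollow aluminium bar 320 mm long, 24 wide, 16 thick, about 0.4 kg, lying along the jig across the fulcrum between the pins. Origin: its centre; x along it (same way as the jig's x), z up. Unseen ballast is fixed inside: it balances at a point up to 30 mm either side of its middle. At the start its middle lies 40 to 65 mm to the -x side of the fulcrum.
- spar_end (a point): Middle of the spar's -x end face, 160 mm from its centre. At the start this end is down: the spar leans 0.06 rad on the -x rest and must go 10 to 95 mm towards +x. Once past balance it leans as much on the +x rest; with its balance point over the fulcrum's 8 mm top it stays level when let go. Held, it cannot tip. Between this end and the rest it can be gripped across its width.
- rider: Loose steel saddle, 30 g, standing on the bench: crosspiece 38 mm wide (its y), 16 long (its x), 4 thick; at its ends two legs 12 mm long, 30 mm apart inside, to go either side of the spar; on top an upright tab 12 x 12 mm, 34 high, to grip. Origin: middle of the tab, 33 mm above the leg ends, 21 above the crosspiece's underside (29 mm above the spar's centre once seated). z up.
- glue: White glue bottle, 38 mm across, 100 mm tall, bystander; origin under its centre.
- driver: Screwdriver, 190 mm long, lying, bystander; x along it.
- tray: Grey mixing tray 150 x 60 x 22 mm, bystander; origin under its centre, x along it.
- putty: Low putty jar 52 mm across, 50 mm tall, bystander; origin under its centre.
Not all that is in view belongs to the job. Several things look just like the rider: the one meant starts nearest to the robot's base. Several things look just like the jig: the one meant starts farthest from the robot's base.

How it is judged:
On the way, in this order (a step that is already met when the one before it is completed fails the run):
1. the spar, let go, lies balanced level on the fulcrum alone (angle between spar's own x axis and vertical between 1.5458 and 1.5958 rad and contact force between spar and fulcrum above 1 N and contact force between spar and jig below 0.2 N and linear speed of spar below 0.02 m/s and angular speed of spar below 0.1 rad/s and contact force between spar and the arm below 0.05 N and contact force between spar and the fingers below 0.05 N), for 0.3 s.
2. the rider sits astride the spar above the fulcrum, let go, with the spar still balanced (all of step 1 and x of rider in the frame of fulcrum between -0.006 and 0.006 m and y of rider in the frame of spar between -0.005 and 0.005 m and z of rider in the frame of spar between 0.026 and 0.032 m and angle between the z axis of rider and the z axis of spar, either way round below 0.1 rad and contact force between rider and spar above 0.1 N and contact force between rider and the fingers below 0.02 N and linear speed of rider below 0.02 m/s), for 0.3 s.
At the end, for the whole second after the job is handed in: The spar is level within 0.025 rad, at rest, carried by the fulcrum alone (touching neither rest nor pin), and the rider sits upright astride it, seated on its top, at rest and let go, within 6 mm of the fulcrum's centre along the spar (all of step 2).
It fails at once if the spar is pressed on the fulcrum with more than 25 N (contact force between spar and fulcrum above 25 N).
It fails at once if the spar is pressed on the jig with more than 25 N (contact force between spar and jig above 25 N).
It fails at once if the spar is lifted off the fulcrum (its middle more than 8 mm above its balanced height) (z of spar in the frame of fulcrum above 0.016 m).
It fails at once if the rider is pressed or dropped on the spar with more than 15 N (contact force between rider and spar above 15 N).
It fails at once if a bystander (glue bottle, screwdriver, mixing tray, putty jar) is moved more than 30 mm (distance of any of glue, driver, tray, putty from where it was at the start of the episode above 0.03 m).
It also fails if it takes over 72 s, if anything falls off the work surface, if the arm or the gripper's body presses on something with over 40 N, if the wrist force passes 120 N, or if a joint passes its speed limit or range.

## Working session

There is one attempt and no reset: what is moved stays moved. The work goes in short steps, Python scripts to look and compute and a tool call to move; the robot and the scene stay as the last step left them, time stands still between calls to the robot, and variables do not carry over. Pictures are saved under pics/ and viewed, at most 13 in all, crops included, and the job is handed in when it is done.

Besides the shell and the picture viewer there is one more tool, called after "Call:" in YAML: its name, and indented under it one key for each argument. play_rows: Moves the arm, as the interface text tells. Its arguments: {"type":"object","properties":{"increments":{"type":"array"}},"required":["increments"]}

```bash
mkdir -p pics; cat > h.py <<'E'
import numpy as np, cv2
from scipy.spatial.transform import Rotation as R
from plant import readout, vision, workorder, nets
def att(p):
    a=np.array(p["attitude"],float)
    return a if a.shape==(3,3) else (R.from_rotvec(a).as_matrix() if a.size==3 else R.from_quat(a).as_matrix())
def snap(cam,fn=None):
    p=vision.camera_params(cam); im=vision.capture(cam)
    if fn: cv2.imwrite('pics/'+fn,im[:,:,::-1])
    return im,p
def K(p): return np.array([[p["fx"],0,p["cx"]],[0,p["fy"],p["cy"]],[0,0,1.]])
def proj(p,P):
    c=(np.atleast_2d(P)-p["origin"])@att(p)
    s=c[:,:2]/c[:,2:]; s=s*(1+p["k1"]*(s**2).sum(1,keepdims=True))
    return s*[p["fx"],p["fy"]]+[p["cx"],p["cy"]]
def onplane(p,uv,z):
    s=cv2.undistortPoints(np.array(uv,float).reshape(-1,1,2),K(p),np.array([p["k1"],0,0,0.]))[:,0]
    d=np.c_[s,np.ones(len(s))]@att(p).T; o=np.array(p["origin"])
    return o+d*((z-o[2])/d[:,2:])
def find(cam,name,p):
    return [(round(d["p"],2),np.round(np.array(d["centre"])@att(p).T+p["origin"],4),np.round(proj(p,np.array(d["centre"])@att(p).T+p["origin"])[0])) for d in nets.recognise(cam,name)]
E
python3 - <<'E'
from h import *
for c in("scene","top"):
    im,p=snap(c,c+'0.png'); print(c,p)
    for n in("jig","fulcrum","spar","spar_end","rider","glue","driver","tray","putty"):
        print(n,*find(c,n,p),sep='\n  ')
s=readout.observe();print(s)
E
```

```text
scene {'fx': 618.611847870901, 'fy': 618.611847870901, 'cx': 319.6915600990185, 'cy': 245.222672240814, 'k1': 0.0658667952011261, 'origin': array([ 1.04926811, -0.63541024,  0.9856799 ]), 'attitude': array([-2.35698105, -0.75034333,  0.27374367])}
jig
  (0.78, array([ 0.3841, -0.0966,  0.0098]), array([210., 237.]))
  (0.63, array([0.6363, 0.0359, 0.018 ]), array([347., 249.]))
  (0.49, array([0.4658, 0.3478, 0.0533]), array([362., 121.]))
fulcrum
  (0.65, array([0.6379, 0.0512, 0.0378]), array([353., 238.]))
spar
  (0.69, array([ 0.6141, -0.0054,  0.0683]), array([327., 241.]))
  (0.45, array([0.469 , 0.3458, 0.0554]), array([362., 121.]))
spar_end
  (0.97, array([ 0.6136, -0.0078,  0.0708]), array([326., 240.]))
rider
  (0.78, array([0.5108, 0.0311, 0.0187]), array([296., 223.]))
  (0.66, array([0.4392, 0.0589, 0.0171]), array([277., 201.]))
  (0.35, array([ 0.6148, -0.0046,  0.0697]), array([327., 240.]))
glue
driver
  (0.81, array([ 0.787 , -0.0288,  0.0188]), array([395., 306.]))
tray
  (0.86, array([ 0.432 , -0.3914,  0.0195]), array([117., 350.]))
putty
  (0.79, array([0.7358,
[... 1088 characters left out ...]
 array([229., 170.]))
{'time': 1.0, 'q': array([-1.31239897e+00,  1.30389049e-01,  1.48817702e+00, -1.12020942e-05,
        1.52295228e+00, -8.54070428e-02]), 'qvel': array([-0.00027954,  0.00059859, -0.00035244,  0.00120851,  0.00037041,
        0.00050497]), 'joint_efforts': array([-3.47453733e-04, -5.59773660e+01, -4.92066479e+01,  7.66792847e-02,
        2.24658247e-02,  1.49797222e-05]), 'position': array([ 0.20226437, -0.56491462,  0.2296544 ]), 'orientation': array([ 3.09521521e+00,  5.37378848e-01, -7.42733374e-06]), 'force': array([-0.42150927,  0.67359018, -0.16175246]), 'torque': array([ 0.07308359,  0.00557188, -0.03207043]), 'finger_force': 0.0, 'finger_gap': 1.0005728065953712}
```

View pics/top0.png

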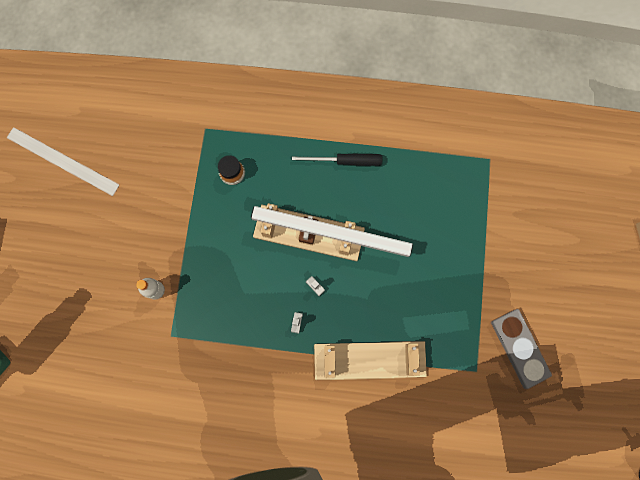

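View pics/scene0.png

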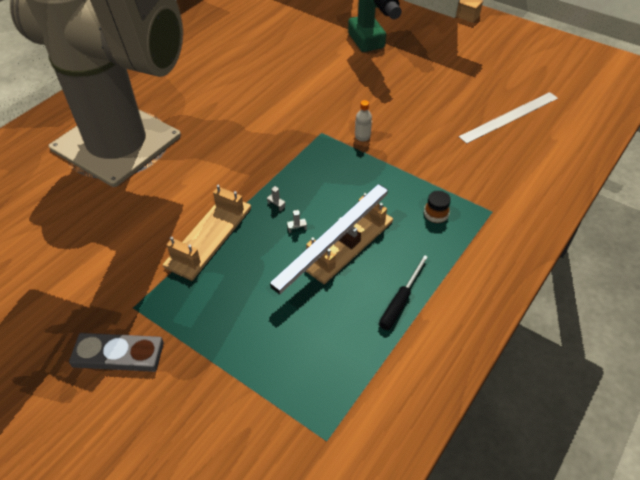

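Top picture: spar from (255,213) to the overhanging −x end at (410,249), over the far jig with fulcrum at (308,237). Rider candidates are (297,324) and (316,288); jig candidates are (309,240) and (370,360). By the description I choose the rider at (297,324), nearest the base, and the jig at (309,240), farthest and carrying the spar. A loose white bar at (65,160) is not part of the job.

```bash
python3 - <<'E'
from h import *
im,p=snap("top")
cv2.imwrite('pics/crop.png',cv2.resize(im[195:345,230:430],None,fx=4,fy=4,interpolation=cv2.INTER_CUBIC)[:,:,::-1])
m=(im.min(2)>175).astype(np.uint8); m[:195]=0;m[275:]=0;m[:,:235]=0;m[:,430:]=0
n,l,st,c=cv2.connectedComponentsWithStats(m); i=1+st[1:,4].argmax()
uv=np.argwhere(l==i)[:,::-1]; r=cv2.minAreaRect(uv.astype(np.float32)); b=cv2.boxPoints(r); print(b)
for z in(.06,.07,.08): 
  P=onplane(p,b,z); print(z,P.round(4).tolist())
print([np.linalg.norm(P[i]-P[i-1]).round(4) for i in range(4)])
E
```

```text
[[251.10947 217.74033]
 [254.60733 203.04935]
 [412.69315 240.68884]
 [409.19528 255.37982]]
0.06 [[0.6246, 0.1685, 0.06], [0.6551, 0.1658, 0.06], [0.6144, -0.1528, 0.06], [0.5845, -0.1485, 0.06]]
0.07 [[0.6223, 0.1668, 0.07], [0.6526, 0.1641, 0.07], [0.6122, -0.1516, 0.07], [0.5826, -0.1473, 0.07]]
0.08 [[0.62, 0.1651, 0.08], [0.65, 0.1625, 0.08], [0.61, -0.1504, 0.08], [0.5807, -0.1461, 0.08]]
[np.float64(0.3137), np.float64(0.0301), np.float64(0.3154), np.float64(0.0297)]
```

View pics/crop.png

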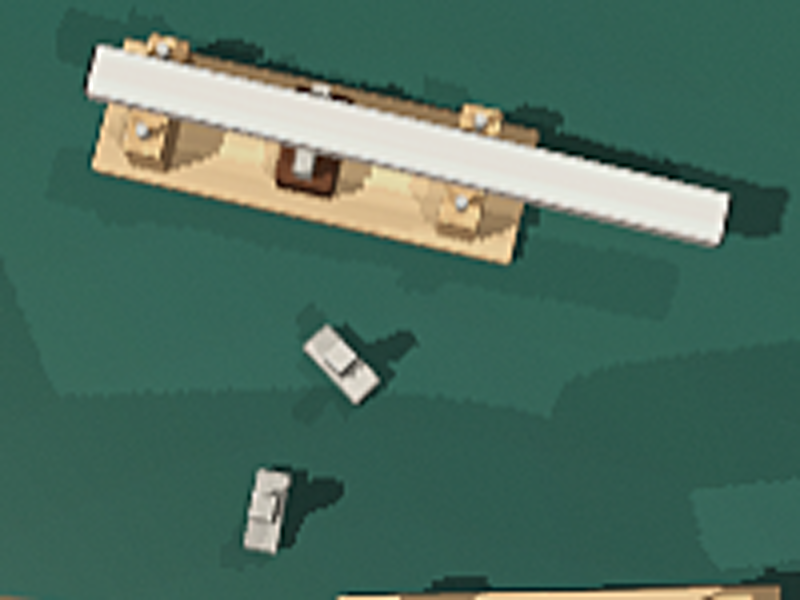

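```bash
python3 - <<'E'
from h import *
p=vision.camera_params("top")
f=lambda L:np.array(L)/4.+[230-.4,195-.4]
P=onplane(p,f([(165,49),(143,130),(481,120),(461,203)]),.07);print(P.round(4))
c=P.mean(0);d=(P[0]+P[1]-P[2]-P[3])[:2];print('jig c',c,'len',np.linalg.norm(d)/2,'yaw',np.arctan2(d[1],d[0]),'pinw',np.linalg.norm((P[0]-P[1])),np.linalg.norm(P[2]-P[3]))
F=onplane(p,f([(322,90),(304,163)]),.06);print('fulc visible',F)
A=onplane(p,f([(100,45),(90,97)]),.083).mean(0);B=onplane(p,f([(728,192),(718,245)]),.0635).mean(0)
print('ends',A,B,np.linalg.norm(A-B),'yaw',np.arctan2(*(A-B)[1::-1]))
u=d/np.linalg.norm(d);print('ends in jig',(A-c)[:2]@u,(B-c)[:2]@u,(A-c)[:2]@[-u[1],u[0]],(B-c)[:2]@[-u[1],u[0]])
# rider
for z,L in((.016,[(258,470),(288,470),(275,552),(246,548)]),(.05,[(266,490),(280,492),(273,518),(258,514)])):
  Q=onplane(p,f(L),z);print('rider',Q.mean(0),Q.round(4).tolist())
s=readout.observe();print(R.from_rotvec(s['orientation']).as_matrix().round(3))
w=vision.camera_params("wrist");print(w, (R.from_rotvec(s['orientation']).as_matrix().T@(w['origin']-s['position'])))
E
```

```text
[[ 0.6485  0.1312  0.07  ]
 [ 0.6068  0.1364  0.07  ]
 [ 0.6303 -0.0268  0.07  ]
 [ 0.5882 -0.0216  0.07  ]]
jig c [0.61844419 0.05480079 0.07      ] len 0.1590612925396408 yaw 1.4549993555422296 pinw 0.041989302641397705 0.042383027318436045
fulc visible [[0.63889602 0.05259828 0.06      ]
 [0.60136232 0.056964   0.06      ]]
ends [0.63054418 0.16182701 0.083     ] [ 0.59621868 -0.14927021  0.0635    ] 0.31359203821066955 yaw 1.4609039265963473
ends in jig 0.10770747783223523 -0.20527223589573446 0.00034666955714585487 -0.0015013628776841714
rider [0.43389888 0.05708935 0.016     ] [[0.453, 0.0638, 0.016], [0.4547, 0.049, 0.016], [0.4138, 0.0505, 0.016], [0.4141, 0.065, 0.016]]
rider [0.43530845 0.05410208 0.05      ] [[0.4416, 0.0565, 0.05], [0.4414, 0.0496, 0.05], [0.4286, 0.0515, 0.05], [0.4297, 0.0589, 0.05]]
[[ 0.941  0.337 -0.   ]
 [ 0.337 -0.941  0.   ]
 [-0.    -0.    -1.   ]]
{'fx': 338.1575230011659, 'fy': 338.1575230011659, 'cx': 318.1610897389009, 'cy': 239.23099627014741, 'k1': -0.0134463783266156, 'origin': array([ 0.27382927, -0.53804537,  0.38396336]), 'attitude': array([ 2.37368737, -1.67219719, -0.23542697])} [ 0.07641126 -0.00114043 -0.15433997]
```

Call:
play_rows:
  increments:
    - {"x": 3.9, "y": 3.9, "z": -0.8, "wz": 0.111, "grip": 1.2}
    - {"x": 3.9, "y": 3.9, "z": -0.8, "wz": 0.111, "grip": 1.2}
    - {"x": 3.9, "y": 3.9, "z": -0.8, "wz": 0.111, "grip": 1.2}
    - {"x": 3.9, "y": 3.9, "z": -0.8, "wz": 0.111, "grip": 1.2}
    - {"x": 3.9, "y": 3.9, "z": -0.8, "wz": 0.111, "grip": 1.2}
    - {"x": 3.9, "y": 3.9, "z": -0.8, "wz": 0.111, "grip": 1.2}
    - {"x": 3.9, "y": 3.9, "z": -0.8, "wz": 0.111, "grip": 1.2}
    - {"x": 3.9, "y": 3.9, "z": -0.8, "wz": 0.111, "grip": 1.2}
    - {"x": 3.9, "y": 3.9, "z": -0.8, "wz": 0.111, "grip": 1.2}
    - {"x": 3.8, "y": 3.6, "z": -0.8, "wz": 0.112, "grip": 1.2}
    - {"grip": 1.2}
    - {"grip": 1.2}

```text
validation failed for argument at $.in...
```

```bash
python3 - <<'E'
from h import *
s=readout.observe();print(s['time'],s['position'],R.from_rotvec(s['orientation']).as_euler('xyz'))
im,p=snap("wrist","w1.png")
c=np.array([.6184,.0548]);u=np.array([np.cos(1.455),np.sin(1.455)]);v=np.array([-u[1],u[0]])
for n in("spar","spar_end","fulcrum","jig"): print(n,find("wrist",n,p))
for a,b,z in((-.207,12,.064),(-.207,-12,.064),(.0,12,.076),(0,-12,.076),(-.08,21,.07),(-.08,-21,.07)):
  print(a,b,proj(p,np.r_[c+u*a+v*b/1000,z]))
E
```

```text
1.05 [ 0.20226962 -0.56487185  0.22962489] [-3.14155833e+00  2.01115038e-05  3.43814048e-01]
spar []
spar_end [(0.31, array([ 0.3647, -0.4206,  0.0223]), array([232.,   3.]))]
fulcrum []
jig []
-0.207 12 [[ -92.18030474 -533.66480342]]
-0.207 -12 [[ -81.94414326 -579.18518166]]
0.0 12 [[-366.48255111 -645.4877915 ]]
0 -12 [[-343.26333078 -667.5917667 ]]
-0.08 21 [[-281.31639954 -610.15201738]]
-0.08 -21 [[-258.52285894 -677.72942894]]
```

View pics/w1.png

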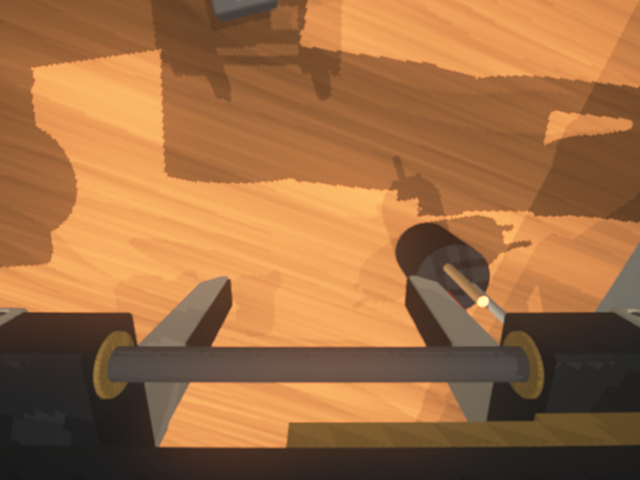

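The move was refused and the arm has not moved. The wrist picture shows only the fingers over bare bench. I'll retry with every key in each row.

Call:
play_rows:
  increments:
    - {"x": 3.9, "y": 3.9, "z": -0.8, "wx": 0, "wy": 0, "wz": 0.111, "grip": 1.2}
    - {"x": 3.9, "y": 3.9, "z": -0.8, "wx": 0, "wy": 0, "wz": 0.111, "grip": 1.2}
    - {"x": 3.9, "y": 3.9, "z": -0.8, "wx": 0, "wy": 0, "wz": 0.111, "grip": 1.2}
    - {"x": 3.9, "y": 3.9, "z": -0.8, "wx": 0, "wy": 0, "wz": 0.111, "grip": 1.2}
    - {"x": 3.9, "y": 3.9, "z": -0.8, "wx": 0, "wy": 0, "wz": 0.111, "grip": 1.2}
    - {"x": 3.9, "y": 3.9, "z": -0.8, "wx": 0, "wy": 0, "wz": 0.111, "grip": 1.2}
    - {"x": 3.9, "y": 3.9, "z": -0.8, "wx": 0, "wy": 0, "wz": 0.111, "grip": 1.2}
    - {"x": 3.9, "y": 3.9, "z": -0.8, "wx": 0, "wy": 0, "wz": 0.111, "grip": 1.2}
    - {"x": 3.9, "y": 3.9, "z": -0.8, "wx": 0, "wy": 0, "wz": 0.111, "grip": 1.2}
    - {"x": 3.8, "y": 3.6, "z": -0.8, "wx": 0, "wy": 0, "wz": 0.112, "grip": 1.2}
    - {"x": 0, "y": 0, "z": 0, "wx": 0, "wy": 0, "wz": 0, "grip": 1.2}
    - {"x": 0, "y": 0, "z": 0, "wx": 0, "wy": 0, "wz": 0, "grip": 1.2}

```text
time: 2.8
position: [0.5911, -0.1779, 0.1495]
orientation: [-2.346, -2.089, 0.001]
force: [-1.0, 0.0, -0.4]
finger_gap: 0.128
finger_force: 0.0
```

```bash
cat > meas.py <<'E'
from h import *
c=np.array([.6184,.0548]);u=np.array([np.cos(1.455),np.sin(1.455)]);v=np.array([-u[1],u[0]])
J=lambda P:np.array([(P[:2]-c)@u,(P[:2]-c)@v])
E
python3 - <<'E'
from meas import *
s=readout.observe();print(s['time'],s['position'],J(s['position']),R.from_rotvec(s['orientation']).as_euler('xyz'))
im,p=snap("wrist","w2.png")
for n in("spar","spar_end","fulcrum","jig"): print(n,find("wrist",n,p))
for a,b,z in((-.207,12,.064),(-.207,-12,.064),(.0,12,.076),(0,-12,.076),(-.08,21,.07),(-.08,-21,.07)):
  print(a,b,proj(p,np.r_[c+u*a+v*b/1000,z]))
E
```

```text
2.8 [ 0.5910837  -0.17791591  0.14949652] [-0.2343135  0.0002459] [-3.14103980e+00  3.50066073e-04  1.45477238e+00]
spar [(0.61, array([ 0.6045, -0.0743,  0.0663]), array([322., 100.]))]
spar_end [(0.89, array([ 0.6002, -0.0789,  0.0629]), array([316., 108.]))]
fulcrum []
jig [(0.7, array([ 0.594 , -0.0278,  0.0382]), array([299.,  36.])), (0.61, array([ 0.3868, -0.0905,  0.01  ]), array([ 70., 161.]))]
-0.207 12 [[303.22928822 214.54579214]]
-0.207 -12 [[336.43609444 214.52219726]]
0.0 12 [[ 297.52186927 -163.77060816]]
0 -12 [[ 342.84072131 -163.79025479]]
-0.08 21 [[285.32981224  10.95567997]]
-0.08 -21 [[354.70097705  10.9154262 ]]
```

View pics/w2.png

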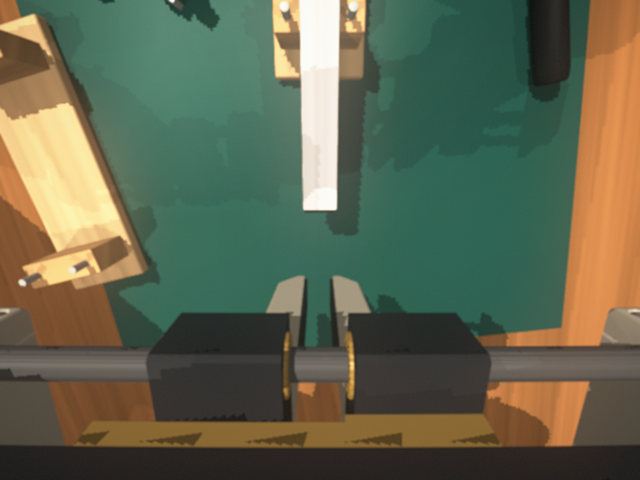

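Call:
play_rows:
  increments:
    - {"x": 0, "y": 0, "z": -4, "wx": 0, "wy": 0, "wz": 0, "grip": 1.2}
    - {"x": 0, "y": 0, "z": -4, "wx": 0, "wy": 0, "wz": 0, "grip": 1.2}
    - {"x": 0, "y": 0, "z": -1.4, "wx": 0, "wy": 0, "wz": 0, "grip": 1.2}
    - {"x": 0.12, "y": 1.0, "z": 0, "wx": 0, "wy": 0, "wz": 0, "grip": 1.2}
    - {"x": 0.06, "y": 0.5, "z": 0, "wx": 0, "wy": 0, "wz": 0, "grip": 1.2}
    - {"x": 0.05, "y": 0.4, "z": 0, "wx": 0, "wy": 0, "wz": 0, "grip": 1.2}
    - {"x": 0.04, "y": 0.3, "z": 0, "wx": 0, "wy": 0, "wz": 0, "grip": 1.2}
    - {"x": 0.04, "y": 0.3, "z": 0, "wx": 0, "wy": 0, "wz": 0, "grip": 1.2}
    - {"x": 0.03, "y": 0.3, "z": 0, "wx": 0, "wy": 0, "wz": 0, "grip": 1.2}
    - {"x": 0.02, "y": 0.2, "z": 0, "wx": 0, "wy": 0, "wz": 0, "grip": 1.2}
    - {"x": 0, "y": 0, "z": 0, "wx": 0, "wy": 0, "wz": 0, "grip": 1.2}
    - {"x": -0.06, "y": -0.5, "z": 0, "wx": 0, "wy": 0, "wz": 0, "grip": 1.2}
    - {"x": 0, "y": 0, "z": 0, "wx": 0, "wy": 0, "wz": 0, "grip": 1.2}

```text
time: 4.68
position: [0.5939, -0.1527, 0.0551]
orientation: [-2.346, -2.088, -0.0]
force: [-0.4, -0.1, 0.3]
finger_gap: 0.132
finger_force: 0.0
```

```bash
cat >> meas.py <<'E'
def spar(tag):
    s=readout.observe(); im,p=snap("wrist",tag+".png")
    m=(im.min(2)>165)&(im.max(2).astype(int)-im.min(2)<60); m[275:]=0; m[:,:230]=0; m[:,410:]=0
    n,l,st,_=cv2.connectedComponentsWithStats(m.astype(np.uint8)); k=1+st[1:,4].argmax(); m=l==k
    rows=np.where(m.sum(1)>25)[0]; out=[]
    for r in rows[3:-3]:
        cs=np.where(m[r])[0]; a,b=cs[0]-.5,cs[-1]+.5; w=b-a
        zs=np.array([.05,.09]); d=[np.linalg.norm(np.subtract(*onplane(p,[(a,r),(b,r)],z))) for z in zs]
        z=np.interp(.024,d[::-1],zs[::-1]); P=onplane(p,[(a,r),(b,r)],z).mean(0); out.append([*J(P),z])
    o=np.array(out); f=np.polyfit(o[:,0],o[:,2],1); g=np.polyfit(o[:,0],o[:,1],1)
    zend=np.polyval(f,o[-1,0]); e=onplane(p,[(np.where(m[rows[-1]])[0].mean(),rows[-1]+.5)],zend)[0]
    print('t %.2f tcp'%s['time'],J(s['position']).round(4),'F',s['force'].round(1),'tilt %.3f'%f[0],'zend %.4f'%zend,'end(jig)',J(e).round(4),'yaw %.3f'%g[0],'y0 %.4f'%g[1],'rows',rows[0],rows[-1])
E
python3 -c "
from meas import *
spar('w3')"
```

```text
t 4.67 tcp [-0.209   0.0004] F [-0.4 -0.1  0.3] tilt 0.096 zend 0.0606 end(jig) [-0.1914  0.0017] yaw -0.009 y0 0.0000 rows 0 274
```

View pics/w3.png

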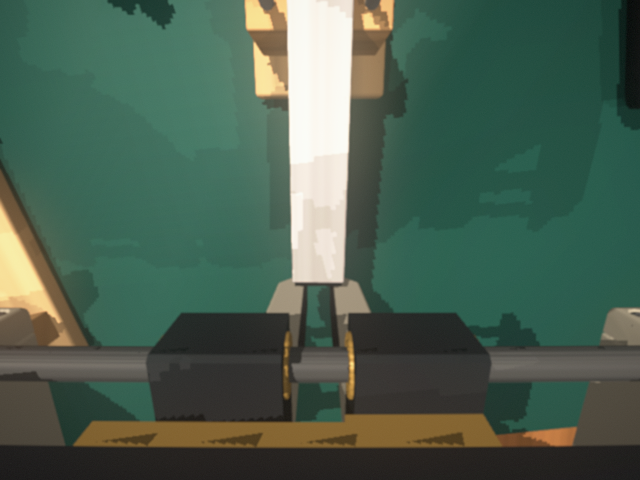

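The spar's end is at row 283, just ahead of the fingers and still leaning, centred between the pins at (262,5) and (374,5). I'll correct the end detection and step on.

```bash
sed -i 's/m\[275:\]=0; m\[:,:230\]=0; m\[:,410:\]=0/er=np.where(im[:330,312:326].min(2).mean(1)>150)[0]; er=er[np.r_[True,np.diff(er)==1].cumprod()>0][-1]; m[min(er,272)+1:]=0; m[:,:230]=0; m[:,410:]=0/; s/rows\[-1\]+.5)\],zend/er+.5)],zend/' meas.py
sed -i "s/zend=np.polyval(f,o\[-1,0\])/zend=np.polyval(f,-.195)/; s/'rows',rows\[0\],rows\[-1\]/'row',er/" meas.py
python3 -c "
from meas import *
spar('w4')"
```

```text
t 4.72 tcp [-0.2089  0.0003] F [-1.4 -0.9  0.3] tilt 0.092 zend 0.0603 end(jig) [-0.195   0.0019] yaw -0.009 y0 0.0000 row 281
```

Call:
play_rows:
  increments:
    - {"x": 0.05, "y": 0.4, "z": 0, "wx": 0, "wy": 0, "wz": 0, "grip": 1.2}
    - {"x": 0.04, "y": 0.3, "z": 0, "wx": 0, "wy": 0, "wz": 0, "grip": 1.2}
    - {"x": 0.03, "y": 0.3, "z": 0, "wx": 0, "wy": 0, "wz": 0, "grip": 1.2}
    - {"x": 0, "y": 0, "z": 0, "wx": 0, "wy": 0, "wz": 0, "grip": 1.2}
    - {"x": -0.06, "y": -0.5, "z": 0, "wx": 0, "wy": 0, "wz": 0, "grip": 1.2}
    - {"x": 0, "y": 0, "z": 0, "wx": 0, "wy": 0, "wz": 0, "grip": 1.2}

```text
time: 5.52
position: [0.5948, -0.1481, 0.0556]
orientation: [-2.347, -2.088, -0.0]
force: [0.1, 0.1, -0.1]
finger_gap: 0.129
finger_force: 0.0
```

```bash
python3 -c "
from meas import *
spar('w5')"
```

```text
t 5.53 tcp [-0.2043  0.    ] F [ 0.1  0.1 -0.1] tilt 0.090 zend 0.0602 end(jig) [-0.19    0.0013] yaw -0.007 y0 0.0002 row 280
```

Call:
play_rows:
  increments:
    - {"x": 0.05, "y": 0.4, "z": 0, "wx": 0, "wy": 0, "wz": 0, "grip": 1.2}
    - {"x": 0.04, "y": 0.3, "z": 0, "wx": 0, "wy": 0, "wz": 0, "grip": 1.2}
    - {"x": 0.03, "y": 0.3, "z": 0, "wx": 0, "wy": 0, "wz": 0, "grip": 1.2}
    - {"x": 0, "y": 0, "z": 0, "wx": 0, "wy": 0, "wz": 0, "grip": 1.2}
    - {"x": -0.06, "y": -0.5, "z": 0, "wx": 0, "wy": 0, "wz": 0, "grip": 1.2}
    - {"x": 0, "y": 0, "z": 0, "wx": 0, "wy": 0, "wz": 0, "grip": 1.2}

```text
time: 6.32
position: [0.5953, -0.143, 0.0555]
orientation: [-2.347, -2.088, -0.0]
force: [-1.1, -0.2, 0.2]
finger_gap: 0.132
finger_force: 0.0
```

```bash
python3 -c "
from meas import *
spar('w6')"
```

```text
t 6.33 tcp [-1.992e-01  1.000e-04] F [-1.1 -0.2  0.2] tilt 0.089 zend 0.0600 end(jig) [-0.1856  0.0013] yaw -0.005 y0 0.0005 row 281
```

Call:
play_rows:
  increments:
    - {"x": 0.05, "y": 0.4, "z": 0, "wx": 0, "wy": 0, "wz": 0, "grip": 1.2}
    - {"x": 0.04, "y": 0.3, "z": 0, "wx": 0, "wy": 0, "wz": 0, "grip": 1.2}
    - {"x": 0.03, "y": 0.3, "z": 0, "wx": 0, "wy": 0, "wz": 0, "grip": 1.2}
    - {"x": 0, "y": 0, "z": 0, "wx": 0, "wy": 0, "wz": 0, "grip": 1.2}
    - {"x": -0.06, "y": -0.5, "z": 0, "wx": 0, "wy": 0, "wz": 0, "grip": 1.2}
    - {"x": 0, "y": 0, "z": 0, "wx": 0, "wy": 0, "wz": 0, "grip": 1.2}

```text
time: 7.12
position: [0.5959, -0.138, 0.0555]
orientation: [-2.347, -2.088, -0.0]
force: [0.3, -0.1, -0.3]
finger_gap: 0.126
finger_force: 0.0
```

```bash
python3 -c "
from meas import *
spar('w7')"
```

```text
t 7.12 tcp [-0.1941  0.    ] F [ 0.3 -0.1 -0.3] tilt 0.090 zend 0.0597 end(jig) [-0.1807  0.0011] yaw -0.003 y0 0.0006 row 281
```

Call:
play_rows:
  increments:
    - {"x": 0.05, "y": 0.4, "z": 0, "wx": 0, "wy": 0, "wz": 0, "grip": 1.2}
    - {"x": 0.04, "y": 0.3, "z": 0, "wx": 0, "wy": 0, "wz": 0, "grip": 1.2}
    - {"x": 0.03, "y": 0.3, "z": 0, "wx": 0, "wy": 0, "wz": 0, "grip": 1.2}
    - {"x": 0, "y": 0, "z": 0, "wx": 0, "wy": 0, "wz": 0, "grip": 1.2}
    - {"x": -0.06, "y": -0.5, "z": 0, "wx": 0, "wy": 0, "wz": 0, "grip": 1.2}
    - {"x": 0, "y": 0, "z": 0, "wx": 0, "wy": 0, "wz": 0, "grip": 1.2}

```text
time: 7.92
position: [0.5965, -0.1331, 0.0555]
orientation: [-2.347, -2.088, -0.0]
force: [-0.5, -0.3, 0.4]
finger_gap: 0.131
finger_force: 0.0
```

```bash
python3 -c "
from meas import *
spar('w8')"
```

```text
t 7.92 tcp [-0.1891  0.    ] F [-0.5 -0.3  0.4] tilt 0.088 zend 0.0598 end(jig) [-0.1756  0.0011] yaw -0.002 y0 0.0006 row 281
```

Call:
play_rows:
  increments:
    - {"x": 0.05, "y": 0.4, "z": 0, "wx": 0, "wy": 0, "wz": 0, "grip": 1.2}
    - {"x": 0.04, "y": 0.3, "z": 0, "wx": 0, "wy": 0, "wz": 0, "grip": 1.2}
    - {"x": 0.03, "y": 0.3, "z": 0, "wx": 0, "wy": 0, "wz": 0, "grip": 1.2}
    - {"x": 0, "y": 0, "z": 0, "wx": 0, "wy": 0, "wz": 0, "grip": 1.2}
    - {"x": -0.06, "y": -0.5, "z": 0, "wx": 0, "wy": 0, "wz": 0, "grip": 1.2}
    - {"x": 0, "y": 0, "z": 0, "wx": 0, "wy": 0, "wz": 0, "grip": 1.2}

```text
time: 8.72
position: [0.5971, -0.1281, 0.0555]
orientation: [-2.347, -2.088, -0.0]
force: [-0.6, -0.5, -0.6]
finger_gap: 0.131
finger_force: 0.0
```

```bash
python3 -c "
from meas import *
spar('w9')"
```

```text
t 8.72 tcp [-0.1841  0.    ] F [-0.6 -0.5 -0.6] tilt 0.091 zend 0.0594 end(jig) [-0.1712  0.0006] yaw -0.001 y0 0.0006 row 282
```

Call:
play_rows:
  increments:
    - {"x": 0.05, "y": 0.4, "z": 0, "wx": 0, "wy": 0, "wz": 0, "grip": 1.2}
    - {"x": 0.04, "y": 0.3, "z": 0, "wx": 0, "wy": 0, "wz": 0, "grip": 1.2}
    - {"x": 0.03, "y": 0.3, "z": 0, "wx": 0, "wy": 0, "wz": 0, "grip": 1.2}
    - {"x": 0, "y": 0, "z": 0, "wx": 0, "wy": 0, "wz": 0, "grip": 1.2}
    - {"x": -0.06, "y": -0.5, "z": 0, "wx": 0, "wy": 0, "wz": 0, "grip": 1.2}
    - {"x": 0, "y": 0, "z": 0, "wx": 0, "wy": 0, "wz": 0, "grip": 1.2}

```text
time: 9.52
position: [0.5977, -0.123, 0.0555]
orientation: [-2.347, -2.088, -0.0]
force: [0.2, 0.2, 0.8]
finger_gap: 0.128
finger_force: 0.0
```

```bash
python3 -c "
from meas import *
spar('w10')"
```

```text
t 9.53 tcp [-0.179 -0.   ] F [0.2 0.2 0.8] tilt 0.094 zend 0.0590 end(jig) [-0.1664  0.0005] yaw -0.000 y0 0.0006 row 282
```

Call:
play_rows:
  increments:
    - {"x": 0.05, "y": 0.4, "z": 0, "wx": 0, "wy": 0, "wz": 0, "grip": 1.2}
    - {"x": 0.04, "y": 0.3, "z": 0, "wx": 0, "wy": 0, "wz": 0, "grip": 1.2}
    - {"x": 0.03, "y": 0.3, "z": 0, "wx": 0, "wy": 0, "wz": 0, "grip": 1.2}
    - {"x": 0, "y": 0, "z": 0, "wx": 0, "wy": 0, "wz": 0, "grip": 1.2}
    - {"x": -0.06, "y": -0.5, "z": 0, "wx": 0, "wy": 0, "wz": 0, "grip": 1.2}
    - {"x": 0, "y": 0, "z": 0, "wx": 0, "wy": 0, "wz": 0, "grip": 1.2}

```text
time: 10.32
position: [0.5983, -0.1181, 0.0555]
orientation: [-2.347, -2.088, -0.0]
force: [-0.3, -0.4, 0.5]
finger_gap: 0.133
finger_force: 0.0
```

```bash
python3 -c "
from meas import *
spar('w11')"
```

```text
t 10.32 tcp [-0.174 -0.   ] F [-0.3 -0.4  0.5] tilt 0.091 zend 0.0590 end(jig) [-0.1613  0.0005] yaw 0.001 y0 0.0006 row 282
```

Call:
play_rows:
  increments:
    - {"x": 0.05, "y": 0.4, "z": 0, "wx": 0, "wy": 0, "wz": 0, "grip": 1.2}
    - {"x": 0.04, "y": 0.3, "z": 0, "wx": 0, "wy": 0, "wz": 0, "grip": 1.2}
    - {"x": 0.03, "y": 0.3, "z": 0, "wx": 0, "wy": 0, "wz": 0, "grip": 1.2}
    - {"x": 0, "y": 0, "z": 0, "wx": 0, "wy": 0, "wz": 0, "grip": 1.2}
    - {"x": -0.06, "y": -0.5, "z": 0, "wx": 0, "wy": 0, "wz": 0, "grip": 1.2}
    - {"x": 0, "y": 0, "z": 0, "wx": 0, "wy": 0, "wz": 0, "grip": 1.2}

```text
time: 11.12
position: [0.5989, -0.113, 0.0555]
orientation: [-2.347, -2.088, -0.0]
force: [-0.4, 0.4, 0.4]
finger_gap: 0.128
finger_force: 0.0
```

```bash
python3 -c "
from meas import *
spar('w12')"
```

```text
t 11.12 tcp [-0.1689 -0.    ] F [-0.4  0.4  0.4] tilt 0.092 zend 0.0586 end(jig) [-0.1565  0.    ] yaw 0.002 y0 0.0006 row 282
```

Call:
play_rows:
  increments:
    - {"x": 0.05, "y": 0.4, "z": 0, "wx": 0, "wy": 0, "wz": 0, "grip": 1.2}
    - {"x": 0.04, "y": 0.3, "z": 0, "wx": 0, "wy": 0, "wz": 0, "grip": 1.2}
    - {"x": 0.03, "y": 0.3, "z": 0, "wx": 0, "wy": 0, "wz": 0, "grip": 1.2}
    - {"x": 0, "y": 0, "z": 0, "wx": 0, "wy": 0, "wz": 0, "grip": 1.2}
    - {"x": -0.06, "y": -0.5, "z": 0, "wx": 0, "wy": 0, "wz": 0, "grip": 1.2}
    - {"x": 0, "y": 0, "z": 0, "wx": 0, "wy": 0, "wz": 0, "grip": 1.2}

```text
time: 11.92
position: [0.5995, -0.108, 0.0555]
orientation: [-2.347, -2.088, -0.0]
force: [-0.7, 0.3, -0.7]
finger_gap: 0.13
finger_force: 0.0
```

```bash
python3 -c "
from meas import *
spar('w13')"
```

```text
t 11.93 tcp [-1.639e-01 -1.000e-04] F [-0.7  0.3 -0.7] tilt 0.077 zend 0.0609 end(jig) [-0.1515  0.    ] yaw 0.002 y0 0.0004 row 284
```

Tilt changed slightly, so it may be tipping slowly. I'll hold and look again.

Call:
play_rows:
  increments:
    - {"x": -0.02, "y": -0.2, "z": 0, "wx": 0, "wy": 0, "wz": 0, "grip": 1.2}
    - {"x": 0, "y": 0, "z": 0, "wx": 0, "wy": 0, "wz": 0, "grip": 1.2}
    - {"x": 0, "y": 0, "z": 0, "wx": 0, "wy": 0, "wz": 0, "grip": 1.2}
    - {"x": 0, "y": 0, "z": 0, "wx": 0, "wy": 0, "wz": 0, "grip": 1.2}

```text
time: 12.48
position: [0.5995, -0.1099, 0.0557]
orientation: [2.346, 2.089, 0.0]
force: [0.3, 0.1, 0.2]
finger_gap: 0.124
finger_force: 0.0
```

```bash
python3 -c "
from meas import *
spar('w14')
snap('scene','s14.png')"
```

```text
t 12.47 tcp [-0.1657 -0.0002] F [0.3 0.1 0.2] tilt 0.086 zend 0.0592 end(jig) [-1.515e-01 -1.000e-04] yaw 0.002 y0 0.0004 row 279
```

Call:
play_rows:
  increments:
    - {"x": 0.07, "y": 0.6, "z": 0, "wx": 0, "wy": 0, "wz": 0, "grip": 1.2}
    - {"x": 0.03, "y": 0.3, "z": 0, "wx": 0, "wy": 0, "wz": 0, "grip": 1.2}
    - {"x": 0.03, "y": 0.2, "z": 0, "wx": 0, "wy": 0, "wz": 0, "grip": 1.2}
    - {"x": 0, "y": 0, "z": 0, "wx": 0, "wy": 0, "wz": 0, "grip": 1.2}
    - {"x": -0.06, "y": -0.5, "z": 0, "wx": 0, "wy": 0, "wz": 0, "grip": 1.2}
    - {"x": 0, "y": 0, "z": 0, "wx": 0, "wy": 0, "wz": 0, "grip": 1.2}
    - {"x": 0, "y": 0, "z": 0, "wx": 0, "wy": 0, "wz": 0, "grip": 1.2}

```text
time: 13.45
position: [0.6001, -0.1039, 0.0555]
orientation: [-2.347, -2.088, -0.0]
force: [1.0, 0.0, -0.1]
finger_gap: 0.13
finger_force: 0.0
```

```bash
python3 -c "
from meas import *
spar('w15')"
```

```text
t 13.45 tcp [-1.597e-01 -1.000e-04] F [ 1.   0.  -0.1] tilt 0.039 zend 0.0681 end(jig) [-0.1466 -0.0002] yaw 0.003 y0 0.0004 row 289
```

Call:
play_rows:
  increments:
    - {"x": 0, "y": 0, "z": 0, "wx": 0, "wy": 0, "wz": 0, "grip": 1.2}
    - {"x": 0, "y": 0, "z": 0, "wx": 0, "wy": 0, "wz": 0, "grip": 1.2}
    - {"x": 0, "y": 0, "z": 0, "wx": 0, "wy": 0, "wz": 0, "grip": 1.2}

```text
time: 13.88
position: [0.6002, -0.1038, 0.0556]
orientation: [-2.346, -2.089, 0.0]
force: [0.1, -0.5, -0.1]
finger_gap: 0.125
finger_force: 0.0
```

```bash
python3 -c "
from meas import *
spar('w16'); im,p=snap('scene','s16.png')
a=cv2.imread('pics/s14.png')[150:310,250:450]; b=cv2.imread('pics/s16.png')[150:310,250:450]
cv2.imwrite('pics/cmp.png',cv2.resize(np.hstack([a,b]),None,fx=2,fy=2.5,interpolation=cv2.INTER_CUBIC))"
```

```text
t 13.88 tcp [-0.1597 -0.0002] F [ 0.1 -0.5 -0.1] tilt -0.008 zend 0.0774 end(jig) [-0.1442 -0.    ] yaw 0.004 y0 0.0005 row 293
```

View pics/cmp.png

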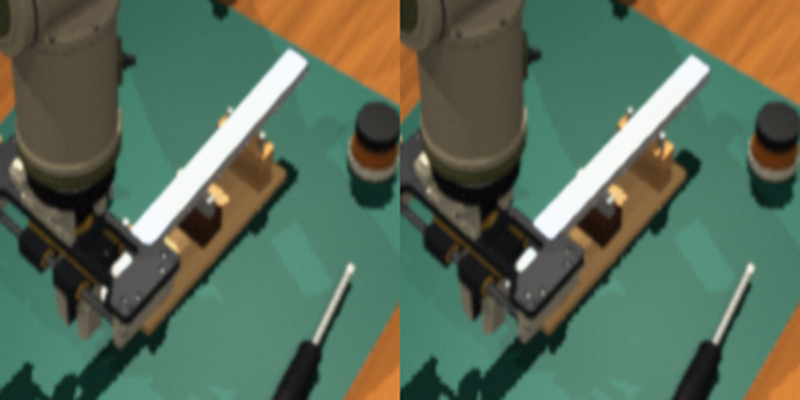

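The comparison shows the +x end dropping from about row 55 to row 62, so the spar is tipping. I'll check that it has settled.

Call:
play_rows:
  increments:
    - {"x": 0, "y": 0, "z": 0, "wx": 0, "wy": 0, "wz": 0, "grip": 1.2}
    - {"x": 0, "y": 0, "z": 0, "wx": 0, "wy": 0, "wz": 0, "grip": 1.2}
    - {"x": 0, "y": 0, "z": 0, "wx": 0, "wy": 0, "wz": 0, "grip": 1.2}
    - {"x": 0, "y": 0, "z": 0, "wx": 0, "wy": 0, "wz": 0, "grip": 1.2}

```text
time: 14.48
position: [0.6002, -0.1039, 0.0556]
orientation: [2.346, 2.089, 0.0]
force: [-0.8, -0.0, 0.5]
finger_gap: 0.13
finger_force: 0.0
```

```bash
python3 -c "
from meas import *
spar('w17')"
```

```text
t 14.47 tcp [-0.1597 -0.0002] F [-0.8 -0.   0.5] tilt 0.048 zend 0.0665 end(jig) [-1.464e-01 -1.000e-04] yaw 0.003 y0 0.0004 row 287
```

Call:
play_rows:
  increments:
    - {"x": 0, "y": 0, "z": 0, "wx": 0, "wy": 0, "wz": 0, "grip": 1.2}
    - {"x": 0, "y": 0, "z": 0, "wx": 0, "wy": 0, "wz": 0, "grip": 1.2}
    - {"x": 0, "y": 0, "z": 0, "wx": 0, "wy": 0, "wz": 0, "grip": 1.2}
    - {"x": 0, "y": 0, "z": 0, "wx": 0, "wy": 0, "wz": 0, "grip": 1.2}
    - {"x": 0, "y": 0, "z": 0, "wx": 0, "wy": 0, "wz": 0, "grip": 1.2}
    - {"x": 0, "y": 0, "z": 0, "wx": 0, "wy": 0, "wz": 0, "grip": 1.2}
    - {"x": 0, "y": 0, "z": 0, "wx": 0, "wy": 0, "wz": 0, "grip": 1.2}
    - {"x": 0, "y": 0, "z": 0, "wx": 0, "wy": 0, "wz": 0, "grip": 1.2}
    - {"x": 0, "y": 0, "z": 0, "wx": 0, "wy": 0, "wz": 0, "grip": 1.2}
    - {"x": 0, "y": 0, "z": 0, "wx": 0, "wy": 0, "wz": 0, "grip": 1.2}
    - {"x": 0, "y": 0, "z": 0, "wx": 0, "wy": 0, "wz": 0, "grip": 1.2}
    - {"x": 0, "y": 0, "z": 0, "wx": 0, "wy": 0, "wz": 0, "grip": 1.2}

```text
time: 16.02
position: [0.6002, -0.1039, 0.0556]
orientation: [-2.346, -2.089, 0.0]
force: [0.2, -0.8, -0.5]
finger_gap: 0.128
finger_force: 0.0
```

```bash
python3 -c "
from meas import *
for i in range(4): spar('w18')"
```

```text
t 16.02 tcp [-0.1597 -0.0002] F [ 0.2 -0.8 -0.5] tilt 0.011 zend 0.0739 end(jig) [-0.1454 -0.0003] yaw 0.004 y0 0.0005 row 292
t 16.07 tcp [-0.1597 -0.0002] F [ 0.3 -1.  -0.5] tilt 0.029 zend 0.0705 end(jig) [-1.46e-01 -1.00e-04] yaw 0.005 y0 0.0005 row 290
t 16.12 tcp [-0.1597 -0.0002] F [-0.6  0.2  0.2] tilt 0.038 zend 0.0683 end(jig) [-1.46e-01 -1.00e-04] yaw 0.003 y0 0.0004 row 288
t 16.18 tcp [-0.1597 -0.0002] F [0.5 0.3 0.4] tilt 0.038 zend 0.0682 end(jig) [-1.461e-01 -1.000e-04] yaw 0.003 y0 0.0004 row 288
```

```bash
cat >> meas.py <<'E'
def endrow():
    s=readout.observe(); im,p=snap("wrist"); er=np.where(im[:330,312:326].min(2).mean(1)>150)[0]; er=er[np.r_[True,np.diff(er)==1].cumprod()>0][-1]
    return round(s['time'],2),er
E
python3 -c "
from meas import *
p=vision.camera_params('wrist')
for t in(-.06,-.03,0,.03,.06):
  print(t,[proj(p,np.r_[c+u*x,.076-(-x-4e-3*(t>0) -4e-3*(t<0)*-1*-1)*(-t)*-1*-1])[0].round(1) for x in(-.1465,-.1445)])
print(*[endrow() for i in range(14)])"
```

```text
-0.06 [array([319.8, 288.6]), array([319.8, 284.7])]
-0.03 [array([319.9, 292.6]), array([319.9, 288.6])]
0 [array([319.9, 296.9]), array([319.9, 292.6])]
0.03 [array([320. , 301.3]), array([320. , 296.9])]
0.06 [array([320.1, 306.1]), array([320.1, 301.5])]
(16.23, np.int64(290)) (16.27, np.int64(291)) (16.32, np.int64(292)) (16.38, np.int64(292)) (16.43, np.int64(290)) (16.48, np.int64(289)) (16.52, np.int64(288)) (16.57, np.int64(290)) (16.62, np.int64(291)) (16.68, np.int64(292)) (16.73, np.int64(291)) (16.77, np.int64(290)) (16.82, np.int64(289)) (16.88, np.int64(289))
```

The end row swings 288–292 with a period of about 0.3 s and is decaying, so the spar is level on the fulcrum and rocking symmetrically. I'll leave it to settle and go over the rider.

Call:
play_rows:
  increments:
    - {"x": -0.12, "y": -1.0, "z": 0, "wx": 0, "wy": 0, "wz": 0, "grip": 1.2}
    - {"x": -0.12, "y": -1.0, "z": 0, "wx": 0, "wy": 0, "wz": 0, "grip": 1.2}
    - {"x": 0, "y": 0, "z": 3, "wx": 0, "wy": 0, "wz": 0, "grip": 3}
    - {"x": 0, "y": 0, "z": 4, "wx": 0, "wy": 0, "wz": 0, "grip": 3}
    - {"x": -3.2, "y": 4.0, "z": 2.4, "wx": 0, "wy": 0, "wz": 0.03, "grip": 3}
    - {"x": -3.2, "y": 4.0, "z": 0, "wx": 0, "wy": 0, "wz": 0.03, "grip": 3}
    - {"x": -3.2, "y": 4.0, "z": 0, "wx": 0, "wy": 0, "wz": 0.02, "grip": 3}
    - {"x": -3.2, "y": 4.0, "z": 0, "wx": 0, "wy": 0, "wz": 0, "grip": 3}
    - {"x": -3.4, "y": 2.0, "z": 0, "wx": 0, "wy": 0, "wz": 0, "grip": 3}
    - {"x": 0, "y": 0, "z": 0, "wx": 0, "wy": 0, "wz": 0, "grip": 3}
    - {"x": 0, "y": 0, "z": 0, "wx": 0, "wy": 0, "wz": 0, "grip": 3}

```text
time: 18.3
position: [0.4365, 0.0555, 0.1501]
orientation: [2.26, 2.18, 0.001]
force: [0.3, 0.0, -0.6]
finger_gap: 0.319
finger_force: 0.0
```

```bash
python3 - <<'E'
from meas import *
s=readout.observe();print(s['time'],s['position'],R.from_rotvec(s['orientation']).as_euler('xyz'))
im,p=snap("wrist","w20.png")
for n in("rider",): print(n,find("wrist",n,p))
for P in((.434,.0565,.016),(.434,.0565,.05),s['position']): print(proj(p,P))
im,p=snap("scene","s20.png")
E
```

```text
18.3 [0.43651306 0.05553776 0.15012654] [3.14007242e+00 2.40390043e-04 1.53457206e+00]
rider [(0.97, array([0.4347, 0.0597, 0.0132]), array([317., 228.])), (0.79, array([0.5086, 0.0354, 0.0132]), array([399., 251.]))]
[[315.93941781 232.61397262]]
[[315.77056575 243.78073965]]
[[319.96894611 303.19052112]]
```

View pics/w20.png

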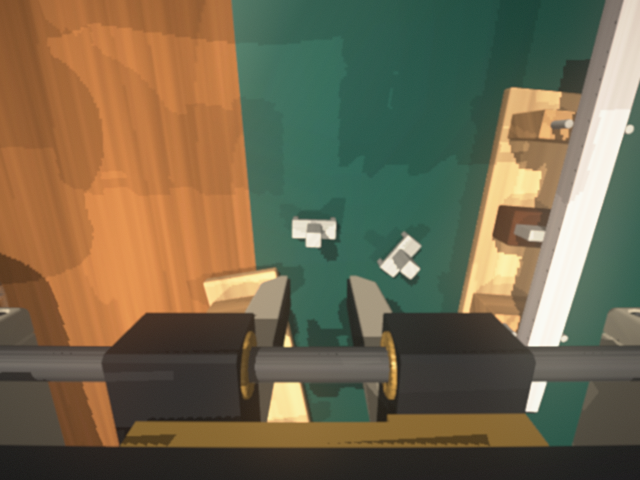

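Rider crosspiece at (292–337, ~222) lies square to the fingers, with the tab top at (314,241). The other rider is at (400,255). I'll compute the offset.

```bash
python3 - <<'E'
from meas import *
im=cv2.imread('pics/w20.png')[:,:,::-1]; p=vision.camera_params("wrist"); s=readout.observe()
m=(im.min(2)>110)&(im.max(2).astype(int)-im.min(2)<50); m=m.astype(np.uint8); q=np.zeros_like(m); q[210:255,280:350]=m[210:255,280:350]
for r in range(214,252,2):
  cs=np.where(q[r])[0]; print(r,(cs[0],cs[-1]) if len(cs) else None,end=' ')
print()
for r in (218,222,226,230,240,244): print(r,im[r,288:342:3].min(1))
for uv,z in(((314,241),.05),((313.5,246),.05),((314.5,219),.016),((292,222),.016),((337,222),.016)): print(uv,onplane(p,[uv],z)[0].round(4))
E
```

```text
214 None 216 None 218 (np.int64(293), np.int64(333)) 220 (np.int64(292), np.int64(335)) 222 (np.int64(292), np.int64(335)) 224 (np.int64(291), np.int64(336)) 226 (np.int64(291), np.int64(336)) 228 (np.int64(291), np.int64(335)) 230 (np.int64(291), np.int64(335)) 232 (np.int64(291), np.int64(335)) 234 (np.int64(291), np.int64(335)) 236 (np.int64(291), np.int64(335)) 238 (np.int64(292), np.int64(335)) 240 (np.int64(305), np.int64(320)) 242 (np.int64(305), np.int64(320)) 244 (np.int64(305), np.int64(320)) 246 (np.int64(305), np.int64(320)) 248 None 250 None 
218 [ 64  67 124 113  75  76  76  66  64  64  58  57  57  53  90 114  61  50]
222 [ 64 105 209 208 209 209 208 192 166 167 182 191 192 190 190 189 107  48]
226 [ 64 112 211 209 208 209 185 121 123 120 119 126 196 197 208 218 114  38]
230 [ 67 120 223 212 210 207 167 122 123 119 121 103 165 219 221 218  96  44]
240 [ 68  67  64  60  52  48 185 220 219 224 221 108  48  48  58  67  43  47]
244 [ 70  68  67  67  65  64 189 222 225 220 221 103  47  46  45  48  58  58]
(314, 241) [0.4327 0.0587 0.05  ]
(313.5, 246) [0.4321 0.0547 0.05  ]
(314.5, 219) [0.4331 0.0687 0.016 ]
(292, 222) [0.4134 0.0668 0.016 ]
(337, 222) [0.4527 0.0653 0.016 ]
```

Call:
play_rows:
  increments:
    - {"x": -0.45, "y": 0.45, "z": -3, "wx": 0, "wy": 0, "wz": 0, "grip": 3}
    - {"x": 0, "y": 0, "z": -4, "wx": 0, "wy": 0, "wz": 0, "grip": 3}
    - {"x": 0, "y": 0, "z": -3, "wx": 0, "wy": 0, "wz": 0, "grip": 3}
    - {"x": 0, "y": 0, "z": -1.5, "wx": 0, "wy": 0, "wz": 0, "grip": 3}
    - {"x": 0, "y": 0, "z": -0.5, "wx": 0, "wy": 0, "wz": 0, "grip": 3}
    - {"x": 0, "y": 0, "z": 0, "wx": 0, "wy": 0, "wz": 0, "grip": 3}
    - {"x": 0, "y": 0, "z": 0, "wx": 0, "wy": 0, "wz": 0, "grip": 0.8}
    - {"x": 0, "y": 0, "z": 0, "wx": 0, "wy": 0, "wz": 0, "grip": 0.8}
    - {"x": 0, "y": 0, "z": 0, "wx": 0, "wy": 0, "wz": 0, "grip": 0.8}
    - {"x": 0, "y": 0, "z": 0, "wx": 0, "wy": 0, "wz": 0, "grip": 0.8}

```text
time: 19.7
position: [0.432, 0.0607, 0.0304]
orientation: [2.26, 2.181, 0.002]
force: [-0.4, 0.5, 5.5]
finger_gap: 0.128
finger_force: 30.0
```

```bash
python3 - <<'E'
from meas import *
s=readout.observe();print(s['time'],s['position'],s['finger_gap']*93,s['finger_force'])
im,p=snap("wrist","w21.png")
g=im[200:330,270:370]
m=(g.min(2)>150)
for r in range(0,130,4):
  cs=np.where(m[r])[0]; print(r+200,(cs[0]+270,cs[-1]+270,len(cs)) if len(cs) else None,end=' ')
T=R.from_rotvec(s['orientation']).as_matrix()
for dx in(-8,0,8):
  print(dx,proj(p,[s['position']+T@[dx/1000,y,.013] for y in(-.019,.019)]).round(0).tolist(), proj(p,[s['position']+T@[dx*.75/1000,y,-.020] for y in(-.006,.006)]).round(0).tolist())
# spar state from scene
for t in(-.06,0,.06):
  print(t,proj(vision.camera_params('scene'),[np.r_[c+u*x,.076+t*x-.004*abs(t)] for x in(-.1455,.1745)]).round(1).tolist())
E
```

```text
19.7 [0.43197215 0.06068927 0.03039412] 11.88131043163758 29.99627262353897
200 None 204 None 208 None 212 None 216 None 220 None 224 None 228 None 232 None 236 None 240 None 244 None 248 None 252 None 256 None 260 None 264 None 268 None 272 (np.int64(285), np.int64(351), 14) 276 (np.int64(284), np.int64(352), 59) 280 (np.int64(282), np.int64(353), 66) 284 (np.int64(278), np.int64(357), 68) 288 (np.int64(276), np.int64(359), 71) 292 (np.int64(275), np.int64(361), 73) 296 (np.int64(273), np.int64(362), 78) 300 (np.int64(271), np.int64(364), 80) 304 (np.int64(270), np.int64(366), 83) 308 (np.int64(270), np.int64(367), 82) 312 (np.int64(270), np.int64(368), 86) 316 (np.int64(310), np.int64(346), 32) 320 (np.int64(325), np.int64(346), 14) 324 (np.int64(341), np.int64(346), 6) 328 (np.int64(340), np.int64(346), 7) -8 [[285.0, 306.0], [355.0, 306.0]] [[307.0, 336.0], [333.0, 336.0]]
0 [[285.0, 292.0], [355.0, 292.0]] [[307.0, 324.0], [334.0, 324.0]]
8 [[284.0, 278.0], [355.0, 278.0]] [[307.0, 312.0], [334.0, 312.0]]
-0.06 [[295.1, 260.5], [399.6, 177.2]]
0 [[295.2, 263.3], [400.1, 173.5]]
0.06 [[295.4, 266.3], [400.6, 169.9]]
```

View pics/w21.png

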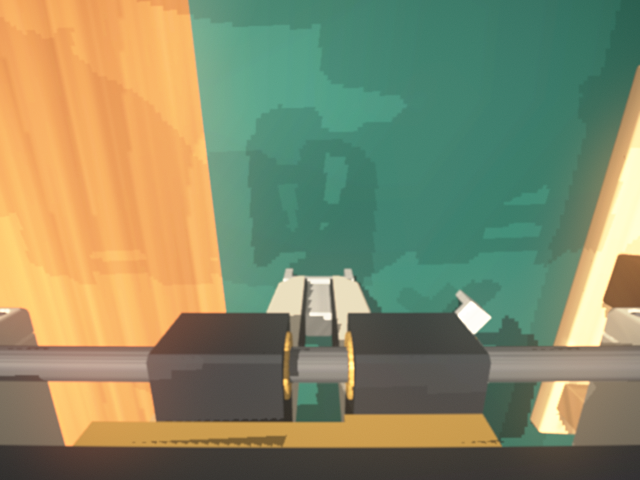

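Rider gripped with the gap at 11.9 mm; its crosspiece pokes out at (289,270) and (348,270), with the tab between the pads at (320,290–330). I'll lift it and check its offset in the grip.

Call:
play_rows:
  increments:
    - {"x": 0, "y": 0, "z": 2, "wx": 0, "wy": 0, "wz": 0, "grip": 0.8}
    - {"x": 0, "y": 0, "z": 5, "wx": 0, "wy": 0, "wz": 0, "grip": 0.8}
    - {"x": 0, "y": 0, "z": 5, "wx": 0, "wy": 0, "wz": 0, "grip": 0.8}
    - {"x": 0, "y": 0, "z": 0, "wx": 0, "wy": 0, "wz": 0, "grip": 0.8}
    - {"x": 0, "y": 0, "z": 0, "wx": 0, "wy": 0, "wz": 0, "grip": 0.8}

```text
time: 20.38
position: [0.4309, 0.0606, 0.149]
orientation: [-2.261, -2.181, 0.0]
force: [-0.1, 0.6, -0.1]
finger_gap: 0.124
finger_force: 30.0
```

```bash
python3 - <<'E'
from meas import *
s=readout.observe();print(s['time'],s['position'],s['finger_gap']*93,s['force'])
im,p=snap("wrist","w22.png")
for c0 in(287,320,350): print(c0,[(r,int(im[r,c0-2:c0+3].min(1).mean())) for r in range(262,344,2)])
T=R.from_rotvec(s['orientation']).as_matrix()
for dx in(-8,0,8):
  print(dx,proj(p,[s['position']+T@[dx/1000,y,.0134] for y in(-.019,.019)]).round(1).tolist(), proj(p,[s['position']+T@[dx*.75/1000,y,-.0196] for y in(-.006,.006)]).round(1).tolist())
w,p=snap("scene","s22.png")
m=(w.min(2)>150)&(w.max(2).astype(int)-w.min(2)<60); m[:150]=0;m[320:]=0;m[:,:270]=0;m[:,420:]=0
n,l,st,_=cv2.connectedComponentsWithStats(m.astype(np.uint8)); k=1+st[1:,4].argmax()
print(cv2.boxPoints(cv2.minAreaRect(np.argwhere(l==k)[:,::-1].astype(np.float32))).round(1).tolist())
for t in(-.06,0,.06):
  print(t,proj(p,[np.r_[c+u*x+v*y,.076+t*x-.004*abs(t)] for x in(-.1455,.1745) for y in(-.012,.012)]).round(1).tolist())
E
```

```text
20.375 [0.43094341 0.06061709 0.1490489 ] 11.532642864655152 [-0.1051272   0.63407137 -0.11378272]
287 [(262, 72), (264, 73), (266, 73), (268, 100), (270, 119), (272, 119), (274, 123), (276, 125), (278, 141), (280, 149), (282, 131), (284, 131), (286, 131), (288, 131), (290, 131), (292, 131), (294, 131), (296, 131), (298, 131), (300, 131), (302, 131), (304, 130), (306, 131), (308, 131), (310, 131), (312, 110), (314, 56), (316, 47), (318, 45), (320, 46), (322, 44), (324, 43), (326, 41), (328, 40), (330, 41), (332, 45), (334, 49), (336, 51), (338, 51), (340, 53), (342, 57)]
320 [(262, 62), (264, 62), (266, 63), (268, 63), (270, 63), (272, 63), (274, 64), (276, 109), (278, 140), (280, 173), (282, 168), (284, 129), (286, 121), (288, 122), (290, 122), (292, 122), (294, 123), (296, 123), (298, 123), (300, 123), (302, 123), (304, 123), (306, 124), (308, 123), (310, 122), (312, 143), (314, 170), (316, 108), (318, 84), (320, 86), (322, 86), (324, 86), (326, 88), (328, 88), (330, 87), (332, 86), (334, 84), (336, 65), (338, 49), (340, 49), (342, 49)]
350 [(262, 57), (264, 57), (266, 58), (268, 9
[... 285 characters left out ...]
47), (318, 47), (320, 46), (322, 46), (324, 45), (326, 43), (328, 43), (330, 44), (332, 47), (334, 52), (336, 53), (338, 55), (340, 57), (342, 64)]
-8 [[285.1, 305.2], [354.5, 305.2]] [[306.9, 335.1], [333.5, 335.1]]
0 [[284.7, 291.8], [355.0, 291.8]] [[306.8, 323.3], [333.7, 323.2]]
8 [[284.3, 278.1], [355.4, 278.0]] [[306.7, 311.2], [333.8, 311.1]]
[[289.79998779296875, 256.29998779296875], [394.0, 165.6999969482422], [404.29998779296875, 177.5], [300.1000061035156, 268.1000061035156]]
-0.06 [[299.8, 264.0], [290.4, 257.1], [404.2, 179.8], [395.1, 174.5]]
0 [[299.9, 266.8], [290.6, 259.9], [404.7, 176.2], [395.6, 170.8]]
0.06 [[300.1, 269.7], [290.8, 262.9], [405.2, 172.6], [396.0, 167.3]]
```

Call:
play_rows:
  increments:
    - {"x": 4, "y": -0.1, "z": 0, "wx": 0, "wy": 0, "wz": -0.02, "grip": 0.8}
    - {"x": 5, "y": -0.1, "z": 0, "wx": 0, "wy": 0, "wz": -0.02, "grip": 0.8}
    - {"x": 5, "y": -0.2, "z": 0, "wx": 0, "wy": 0, "wz": -0.02, "grip": 0.8}
    - {"x": 3.7, "y": -0.2, "z": 0, "wx": 0, "wy": 0, "wz": -0.017, "grip": 0.8}
    - {"x": 1.0, "y": 0, "z": 0, "wx": 0, "wy": 0, "wz": 0, "grip": 0.8}
    - {"x": 0, "y": 0, "z": 0, "wx": 0, "wy": 0, "wz": 0, "grip": 0.8}
    - {"x": 0, "y": 0, "z": 0, "wx": 0, "wy": 0, "wz": 0, "grip": 0.8}

```text
time: 21.35
position: [0.617, 0.0548, 0.149]
orientation: [-2.342, -2.092, 0.002]
force: [-0.9, -0.5, -0.7]
finger_gap: 0.124
finger_force: 30.0
```

```bash
python3 - <<'E'
from meas import *
s=readout.observe();print(s['time'],s['position'],J(s['position']),R.from_rotvec(s['orientation']).as_euler('xyz'))
im,p=snap("wrist","w23.png")
pr=lambda x,y,z:proj(p,np.r_[c+u*x+v*y,z])[0].round(1)
print('fulc corners',[pr(x,y,.06) for y in(.022,-.022) for x in(-.004,.004)])
print('pins',[pr(x,y,.07) for y in(.021,-.021) for x in(-.08,.08)])
print('spar edges',[pr(x,y,.076) for y in(.012,-.012) for x in(0,.1,.17)])
print(find("wrist","fulcrum",p))
E
```

```text
21.35 [0.61695717 0.05477089 0.14902476] [-0.00019562  0.00142981] [-3.14005844e+00  1.73172200e-04  1.45816283e+00]
fulc corners [array([292.4, 253.8]), array([292.2, 243.7]), array([350.4, 253.9]), array([350.7, 243.8])]
pins [array([294.5, 348.7]), array([290.5, 138.1]), array([347.5, 348.8]), array([353.9, 138.3])]
spar edges [array([304.7, 255.6]), array([303.4, 105. ]), array([302.4, -24.5]), array([338.5, 255.7]), array([341.6, 105.1]), array([344.1, -24.4])]
[(0.96, array([0.6028, 0.0649, 0.0405]), array([300., 232.]))]
```

View pics/w23.png

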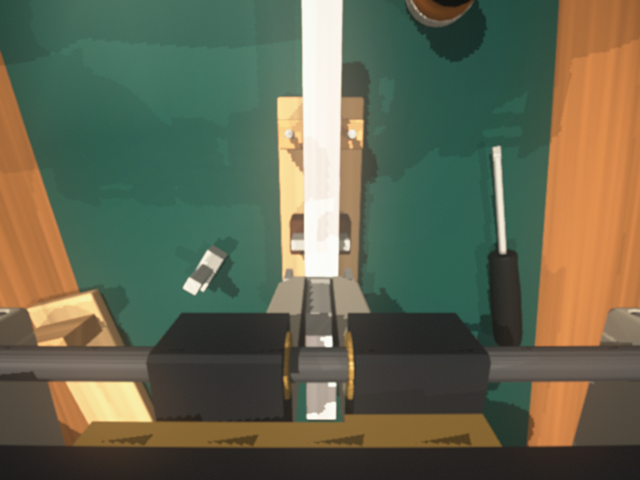

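Spar runs up columns ~303–341, pins at (289,134) and (352,134), fulcrum ends at (297,243) and (347,241), rider in the grip at (320,290). I'll measure these finely.

```bash
python3 - <<'E'
from meas import *
im=cv2.imread('pics/w23.png')[:,:,::-1]; p=vision.camera_params("wrist"); s=readout.observe()
for c0 in(295,299,346,348): print(c0,[(r,int(im[r,c0-1:c0+2].min(1).mean())) for r in range(212,268,2)])
for r in(100,200,260): 
  cs=np.where(im[r,280:370].min(1)>165)[0]+280; a,b=cs[0]-.5,cs[-1]+.5; P=onplane(p,[(a,r),(b,r)],.076); print(r,a,b,[J(q).round(4).tolist() for q in P], (P.mean(0)-s['position'])[:2]@v)
g=im[125:145,280:362].min(2); print([ (l,(np.argwhere(im[124:146,l:l+22].min(2)>150).mean(0)+[124,l]).round(1)) for l in(278,342)])
E
```

```text
295 [(212, 134), (214, 79), (216, 65), (218, 67), (220, 70), (222, 75), (224, 74), (226, 74), (228, 75), (230, 73), (232, 87), (234, 126), (236, 128), (238, 131), (240, 187), (242, 220), (244, 220), (246, 221), (248, 214), (250, 140), (252, 69), (254, 111), (256, 151), (258, 150), (260, 149), (262, 149), (264, 148), (266, 149)]
299 [(212, 133), (214, 79), (216, 68), (218, 69), (220, 72), (222, 75), (224, 75), (226, 75), (228, 72), (230, 72), (232, 86), (234, 126), (236, 130), (238, 131), (240, 184), (242, 214), (244, 213), (246, 213), (248, 210), (250, 137), (252, 69), (254, 106), (256, 157), (258, 160), (260, 159), (262, 160), (264, 159), (266, 159)]
346 [(212, 97), (214, 73), (216, 65), (218, 64), (220, 67), (222, 66), (224, 68), (226, 67), (228, 68), (230, 67), (232, 71), (234, 87), (236, 93), (238, 121), (240, 193), (242, 221), (244, 210), (246, 202), (248, 210), (250, 153), (252, 65), (254, 81), (256, 100), (258, 100), (260, 100), (262, 98), (264, 98), (266, 98)]
348 [(212, 100), (214, 88), (216, 75), (218, 68), (220, 66), (222, 66), (224, 67), (226, 67), (228, 66), (230, 66), (232, 67), (234, 75), (236, 82), (238, 113), (240, 183), (242, 214), (244, 214), (246, 208), (248, 198), (250, 142), (252, 67), (254, 83), (256, 100), (258, 100), (260, 99), (262, 99), (264, 99), (266, 98)]
100 301.5 340.5 [[0.1031, 0.0127], [0.1031, -0.0118]] -0.0005776181829598784
200 302.5 338.5 [[0.0397, 0.0127], [0.0398, -0.0117]] -0.0005517202346953957
260 303.5 338.5 [[-0.0035, 0.0124], [-0.0034, -0.0126]] -0.0011074490690264865
[(278, array([133.3, 287.8])), (342, array([133.4, 353.4]))]
```

Call:
play_rows:
  increments:
    - {"x": 0.18, "y": 0.22, "z": -1.5, "wx": 0, "wy": 0, "wz": 0, "grip": 0.8}
    - {"x": 0, "y": 0, "z": -1.6, "wx": 0, "wy": 0, "wz": 0, "grip": 0.8}
    - {"x": 0, "y": 0, "z": 0, "wx": 0, "wy": 0, "wz": 0, "grip": 0.8}
    - {"x": 0, "y": 0, "z": 0, "wx": 0, "wy": 0, "wz": 0, "grip": 0.8}

```text
time: 21.95
position: [0.6198, 0.0568, 0.1183]
orientation: [-2.343, -2.092, 0.001]
force: [1.5, -0.5, -0.2]
finger_gap: 0.126
finger_force: 30.0
```

```bash
python3 - <<'E'
from meas import *
s=readout.observe();print(s['time'],s['position'],J(s['position']))
im,p=snap("wrist","w24.png")
for c0 in(291,295,349,352): print(c0,[(r,int(im[r,c0-1:c0+2].min(1).mean())) for r in range(236,284,2)])
pr=lambda x,y,z:proj(p,np.r_[s['position'][:2]+u*x+v*y,z])[0].round(1)
print('fulc under tcp',[pr(x,y,.06) for y in(.022,-.022) for x in(-.004,.004)])
for r in(100,180,240): 
  cs=np.where(im[r,280:370].min(1)>165)[0]+280; a,b=cs[0]-.5,cs[-1]+.5; P=onplane(p,[(a,r),(b,r)],.076); print(r,a,b,(P-s['position'])[:,:2]@v)
print('crosspiece pred',[pr(.008,y,s['position'][2]-.0134) for y in(.019,-.019)])
for r in(270,273): print(r,[(q,int(im[r,q].min())) for q in (*range(278,296),*range(344,362))])
cv2.imwrite('pics/w24c.png',cv2.resize(im[200:350,240:400],None,fx=4,fy=4)[:,:,::-1])
E
```

```text
21.95 [0.6198325  0.05681574 0.11826463] [ 0.00216775 -0.00119002]
291 [(236, 69), (238, 69), (240, 68), (242, 67), (244, 65), (246, 75), (248, 119), (250, 124), (252, 122), (254, 124), (256, 171), (258, 210), (260, 209), (262, 208), (264, 209), (266, 205), (268, 128), (270, 114), (272, 114), (274, 113), (276, 119), (278, 127), (280, 129), (282, 128)]
295 [(236, 73), (238, 71), (240, 67), (242, 67), (244, 66), (246, 76), (248, 118), (250, 125), (252, 121), (254, 123), (256, 171), (258, 207), (260, 207), (262, 207), (264, 207), (266, 203), (268, 109), (270, 89), (272, 146), (274, 153), (276, 139), (278, 128), (280, 128), (282, 129)]
349 [(236, 58), (238, 59), (240, 59), (242, 59), (244, 60), (246, 59), (248, 61), (250, 63), (252, 72), (254, 89), (256, 140), (258, 172), (260, 157), (262, 153), (264, 153), (266, 150), (268, 112), (270, 121), (272, 121), (274, 122), (276, 122), (278, 128), (280, 134), (282, 127)]
352 [(236, 88), (238, 87), (240, 88), (242, 88), (244, 87), (246, 86), (248, 88), (250, 89), (252, 88), (254, 88), (256, 88), (258, 89), (260, 89), (262, 89), (264, 88), (266, 8
[... 546 characters left out ...]
90, 123), (291, 117), (292, 104), (293, 93), (294, 91), (295, 92), (344, 101), (345, 118), (346, 123), (347, 124), (348, 123), (349, 122), (350, 119), (351, 110), (352, 96), (353, 90), (354, 88), (355, 91), (356, 89), (357, 89), (358, 78), (359, 65), (360, 59), (361, 57)]
273 [(278, 147), (279, 146), (280, 146), (281, 145), (282, 145), (283, 144), (284, 139), (285, 126), (286, 122), (287, 121), (288, 121), (289, 122), (290, 120), (291, 110), (292, 111), (293, 131), (294, 151), (295, 157), (344, 105), (345, 115), (346, 121), (347, 122), (348, 120), (349, 122), (350, 121), (351, 117), (352, 104), (353, 94), (354, 89), (355, 89), (356, 89), (357, 87), (358, 78), (359, 66), (360, 57), (361, 56)]
```

Call:
play_rows:
  increments:
    - {"x": -0.05, "y": 0, "z": -0.8, "wx": 0, "wy": 0, "wz": 0, "grip": 0.8}
    - {"x": 0, "y": 0, "z": -0.7, "wx": 0, "wy": 0, "wz": 0, "grip": 0.8}
    - {"x": 0, "y": 0, "z": -0.4, "wx": 0, "wy": 0, "wz": 0, "grip": 0.8}
    - {"x": 0, "y": 0, "z": -0.2, "wx": 0, "wy": 0, "wz": 0, "grip": 0.8}
    - {"x": 0, "y": 0, "z": -0.1, "wx": 0, "wy": 0, "wz": 0, "grip": 0.8}
    - {"x": 0, "y": 0, "z": 0, "wx": 0, "wy": 0, "wz": 0, "grip": 0.8}
    - {"x": 0, "y": 0, "z": 0, "wx": 0, "wy": 0, "wz": 0, "grip": 0.8}

```text
time: 22.88
position: [0.6197, 0.0568, 0.0969]
orientation: [2.343, 2.092, 0.0]
force: [-0.4, -0.3, -0.6]
finger_gap: 0.128
finger_force: 30.0
```

```bash
python3 - <<'E'
from meas import *
for i in range(3):
  s=readout.observe();im,p=snap("wrist","w25.png")
  print(s['time'],s['position'],s['force'].round(1),end=' ')
  for r in(60,240): 
    cs=np.where(im[r,270:370].min(1)>165)[0]+270; a,b=cs[0]-.5,cs[-1]+.5; P=onplane(p,[(a,r),(b,r)],.076); print(r,a,b,((P-s['position'])[:,:2]@v).round(4),end=' ')
  print()
E
```

```text
22.875 [0.61969848 0.05684088 0.09686785] [-0.4 -0.3 -0.6] 60 291.5 341.5 [ 0.0137 -0.0098] 240 294.5 338.5 [ 0.0137 -0.01  ] 
22.925 [0.61971165 0.05681384 0.09685583] [0.  0.1 0.3] 60 291.5 341.5 [ 0.0137 -0.0097] 240 294.5 338.5 [ 0.0138 -0.01  ] 
22.975 [0.61969703 0.05680395 0.09684419] [ 0.3  0.3 -0.8] 60 291.5 341.5 [ 0.0137 -0.0097] 240 294.5 338.5 [ 0.0138 -0.01  ]
```

Call:
play_rows:
  increments:
    - {"x": 0, "y": 0, "z": -0.05, "wx": 0, "wy": 0, "wz": 0, "grip": 0.8}
    - {"x": 0, "y": 0, "z": -0.05, "wx": 0, "wy": 0, "wz": 0, "grip": 0.8}
    - {"x": 0, "y": 0, "z": -0.05, "wx": 0, "wy": 0, "wz": 0, "grip": 0.8}
    - {"x": 0, "y": 0, "z": 0, "wx": 0, "wy": 0, "wz": 0, "grip": 0.8}
    - {"x": 0, "y": 0, "z": 0, "wx": 0, "wy": 0, "wz": 0, "grip": 0.8}

```text
time: 23.65
position: [0.6196, 0.0568, 0.0951]
orientation: [-2.343, -2.092, -0.0]
force: [1.0, 0.3, -0.1]
finger_gap: 0.126
finger_force: 30.0
```

Call:
play_rows:
  increments:
    - {"x": 0, "y": 0, "z": -0.03, "wx": 0, "wy": 0, "wz": 0, "grip": 0.8}
    - {"x": 0, "y": 0, "z": 0, "wx": 0, "wy": 0, "wz": 0, "grip": 0.8}
    - {"x": 0, "y": 0, "z": 0, "wx": 0, "wy": 0, "wz": 0, "grip": 0.8}

```text
time: 24.02
position: [0.6196, 0.0568, 0.0948]
orientation: [-2.343, -2.092, 0.0]
force: [-0.1, 0.7, -1.2]
finger_gap: 0.125
finger_force: 30.0
```

Call:
play_rows:
  increments:
    - {"x": 0, "y": 0, "z": 0, "wx": 0, "wy": 0, "wz": 0, "grip": 1.4}
    - {"x": 0, "y": 0, "z": 0, "wx": 0, "wy": 0, "wz": 0, "grip": 1.8}
    - {"x": 0, "y": 0, "z": 0, "wx": 0, "wy": 0, "wz": 0, "grip": 2.4}
    - {"x": 0, "y": 0, "z": 0, "wx": 0, "wy": 0, "wz": 0, "grip": 3}
    - {"x": 0, "y": 0, "z": 0.5, "wx": 0, "wy": 0, "wz": 0, "grip": 3}
    - {"x": 0, "y": 0, "z": 1.5, "wx": 0, "wy": 0, "wz": 0, "grip": 3}
    - {"x": 0, "y": 0, "z": 3, "wx": 0, "wy": 0, "wz": 0, "grip": 3}
    - {"x": 0, "y": 0, "z": 3, "wx": 0, "wy": 0, "wz": 0, "grip": 3}
    - {"x": 0, "y": -2, "z": 0, "wx": 0, "wy": 0, "wz": 0, "grip": 3}
    - {"x": 0, "y": -2, "z": 0, "wx": 0, "wy": 0, "wz": 0, "grip": 3}
    - {"x": 0, "y": -2, "z": 0, "wx": 0, "wy": 0, "wz": 0, "grip": 3}
    - {"x": 0, "y": 0, "z": 0, "wx": 0, "wy": 0, "wz": 0, "grip": 3}
    - {"x": 0, "y": 0, "z": 0, "wx": 0, "wy": 0, "wz": 0, "grip": 3}

```text
time: 25.65
position: [0.6192, -0.0033, 0.1741]
orientation: [-2.343, -2.091, 0.001]
force: [-1.0, -0.4, -0.3]
finger_gap: 0.323
finger_force: 0.0
```

```bash
python3 - <<'E'
from meas import *
s=readout.observe();print(s['time'],s['position'])
a,p=snap("wrist","w26.png"); b,_=snap("wrist"); print(np.abs(a.astype(int)-b).max(2).__gt__(30).sum())
print('rider at tcp',[proj(p,np.r_[.6196,.0568,z])[0].round(1) for z in(.08,.114)],'fulc',[proj(p,np.r_[c+u*x+v*y,.06])[0].round(1) for y in(-.022,.022) for x in(-.004,.004)])
P=lambda d,im:0
for r in(30,150):
  cs=np.where(a[r,250:390].min(1)>165)[0]+250; q=onplane(p,[(cs[0]-.5,r),(cs[-1]+.5,r)],.076); print(r,cs[0],cs[-1],np.linalg.norm(q[0]-q[1]),J(q.mean(0)))
cv2.imwrite('pics/w26c.png',cv2.resize(a[0:260,220:420],None,fx=3,fy=2.3,interpolation=cv2.INTER_CUBIC)[:,:,::-1])
print(find("wrist","rider",p))
E
```

```text
25.65 [ 0.61922337 -0.00332529  0.17413405]
1196
rider at tcp [array([310.6, 168. ]), array([309.4, 172. ])] fulc [array([338. , 174.1]), array([338.2, 163.7]), array([281.9, 174.1]), array([281.6, 163.6])]
30 290 325 0.023850878917434194 [0.09174797 0.0007832 ]
150 293 325 0.02385177249644015 [0.01462167 0.00022204]
[(0.88, array([0.5138, 0.0363, 0.0136]), array([203., 198.])), (0.82, array([0.6225, 0.0534, 0.0794]), array([315., 172.]))]
```

View pics/w26c.png

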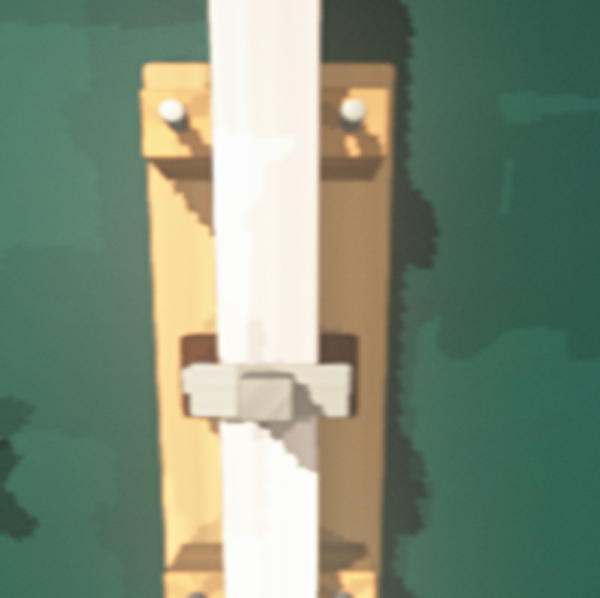

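The rider sits square astride the spar over the fulcrum, with crosspiece at crop (183–352, 363–417) and the pins clear on both sides. I'll let it settle and verify it is still.

Call:
play_rows:
  increments:
    - {"x": 0, "y": 0, "z": 0, "wx": 0, "wy": 0, "wz": 0, "grip": 3}
    - {"x": 0, "y": 0, "z": 0, "wx": 0, "wy": 0, "wz": 0, "grip": 3}
    - {"x": 0, "y": 0, "z": 0, "wx": 0, "wy": 0, "wz": 0, "grip": 3}
    - {"x": 0, "y": 0, "z": 0, "wx": 0, "wy": 0, "wz": 0, "grip": 3}
    - {"x": 0, "y": 0, "z": 0, "wx": 0, "wy": 0, "wz": 0, "grip": 3}
    - {"x": 0, "y": 0, "z": 0, "wx": 0, "wy": 0, "wz": 0, "grip": 3}
    - {"x": 0, "y": 0, "z": 0, "wx": 0, "wy": 0, "wz": 0, "grip": 3}
    - {"x": 0, "y": 0, "z": 0, "wx": 0, "wy": 0, "wz": 0, "grip": 3}
    - {"x": 0, "y": 0, "z": 0, "wx": 0, "wy": 0, "wz": 0, "grip": 3}
    - {"x": 0, "y": 0, "z": 0, "wx": 0, "wy": 0, "wz": 0, "grip": 3}
    - {"x": 0, "y": 0, "z": 0, "wx": 0, "wy": 0, "wz": 0, "grip": 3}
    - {"x": 0, "y": 0, "z": 0, "wx": 0, "wy": 0, "wz": 0, "grip": 3}
    - {"x": 0, "y": 0, "z": 0, "wx": 0, "wy": 0, "wz": 0, "grip": 3}
    - {"x": 0, "y": 0, "z": 0, "wx": 0, "wy": 0, "wz": 0, "grip": 3}
    - {"x": 0, "y": 0, "z": 0, "wx": 0, "wy": 0, "wz": 0, "grip": 3}
    - {"x": 0, "y": 0, "z": 0, "wx": 0, "wy": 0, "wz": 0, "grip": 3}
    - {"x": 0, "y": 0, "z": 0, "wx": 0, "wy": 0, "wz": 0, "grip": 3}
    - {"x": 0, "y": 0, "z": 0, "wx": 0, "wy": 0, "wz": 0, "grip": 3}

```text
time: 28.05
position: [0.6196, -0.0032, 0.1748]
orientation: [-2.343, -2.092, -0.0]
force: [0.6, 0.1, 0.2]
finger_gap: 0.32
finger_force: 0.0
```

```bash
python3 - <<'E'
from meas import *
prev=None
for i in range(7):
  a,p=snap("wrist"); t,_=snap("scene")
  if prev is not None: print([int((np.abs(x.astype(int)-y).max(2)>30).sum()) for x,y in((a,prev[0]),(t,prev[1]))],end=' ')
  prev=a,t
  for r in(30,150):
    cs=np.where(a[r,250:390].min(1)>165)[0]+250; q=onplane(p,[(cs[0]-.5,r),(cs[-1]+.5,r)],.076); print(r,cs[0],cs[-1],np.linalg.norm(q[0]-q[1]).round(4),end=' ')
  print()
E
```

```text
30 289 325 0.0246 150 292 324 0.0239 
[0, 0] 30 289 325 0.0246 150 292 324 0.0239 
[0, 0] 30 289 325 0.0246 150 292 324 0.0239 
[0, 0] 30 289 325 0.0246 150 292 324 0.0239 
[0, 0] 30 289 325 0.0246 150 292 324 0.0239 
[0, 0] 30 289 325 0.0246 150 292 324 0.0239 
[0, 0] 30 289 325 0.0246 150 292 324 0.0239
```

```bash
python3 - <<'E'
from meas import *
t,p=snap("scene","s30.png"); snap("top","t30.png")
ref=cv2.cvtColor(t,cv2.COLOR_RGB2GRAY).astype(np.float32)[170:215,360:405]
for f in("scene0","s14","s16","s20","s22","s30"):
  g=cv2.imread(f'pics/{f}.png',0)
  m=cv2.matchTemplate(g[160:225,345:415],ref.astype(np.uint8),cv2.TM_CCOEFF_NORMED); _,mx,_,l=cv2.minMaxLoc(m)
  col=[np.where(g[150:260,x]>190)[0] for x in(370,380,388)]
  print(f,(l[0]-15,l[1]-10),round(mx,3),[(k[0]+150,k[-1]+150) if len(k) else None for k in col])
E
```

```text
scene0 (-15, 10) 0.772 [(np.int64(192), np.int64(205)), (np.int64(186), np.int64(195)), (np.int64(217), np.int64(221))]
s14 (-1, -2) 0.869 [(np.int64(191), np.int64(205)), (np.int64(182), np.int64(196)), (np.int64(175), np.int64(188))]
s16 (-1, 0) 0.872 [(np.int64(193), np.int64(206)), (np.int64(185), np.int64(198)), (np.int64(178), np.int64(191))]
s20 (-1, 0) 0.873 [(np.int64(193), np.int64(206)), (np.int64(184), np.int64(197)), (np.int64(178), np.int64(190))]
s22 (-1, 0) 0.873 [(np.int64(193), np.int64(206)), (np.int64(185), np.int64(197)), (np.int64(178), np.int64(190))]
s30 (0, 0) 1.0 [(np.int64(198), np.int64(206)), (np.int64(189), np.int64(198)), (np.int64(178), np.int64(191))]
```

The spar is still and sits at the same level position as when balanced alone. Handing in.

```bash
python3 -c "
from h import *
print(workorder.close_job(), readout.observe()['time'])"
```

```text
the job is handed in; nothing more can be done
the job is handed in; nothing more can be done
```

The spar is balanced level on the fulcrum, clear of rests and pins, with the rider astride it above the fulcrum; the camera pictures showed both still, and I handed the job in at about 29 s without getting a verdict back.

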